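# Close and lock the garnish pan's gated cover

### The arm

A 6-joint arm with a two-finger parallel gripper is mounted at the origin on the work surface. World frame = base frame: x ahead of the robot, y to its left, z up, the work surface at z = 0. Lengths are in m, angles in rad, forces in N, time in s.
With the tool pointing down it reaches from about 0.3 to 0.875 m from the base axis. Payload 6.4 kg.
Tool frame: the origin (TCP) lies at the very end of the fingers, on their centre line; the grasp point (between the pads) lies 19 mm behind it (manip.grip_point_offset is the distance from the TCP to the grasp point, in m); z points along the fingers, y is the line along which they close (so a half turn about z gives the same grasp; the last joint's range is limited). The gripper opens to 88 mm and grips with 3 to 60 N. Pads are 18 mm wide; open, the fingers measure 123 mm over their backs; the gripper's body (75 mm by 187 mm) begins 45 mm behind the grasp point.
Start: joints at [1.126, 0.181, 1.607, -0, 1.354, -0.206], TCP at [0.136, 0.559, 0.239] pointing down, gripper open.
Joint ranges: [-2.99, 2.99], [-0.89, 2.07], [0.3, 2.58], [-1.14, 4.28], [0, 2.63], [-3.12, 3.12]. Speed limits (rad/s): [2.57, 2.57, 3.01, 3.14, 3.14, 3.14].

### API

Orientations are given as a unit quaternion [w, x, y, z].
In Python, from bench import manip gives the robot as it stands.
- The arm moves only by the tool apply_moves, never from a script. Its argument "series" is a list of rows, each a list of 4 numbers: the shift along the tool's x, y, z in m, then the turn about the tool's z in rad. In form: [[tx, ty, tz, yaw], ...]. A call has exactly 8 rows; each row is the pose to reach, as a shift and turn from the pose commanded when the call began, along the tool's axes at that moment; what a row does not reach only later rows make up. A row lasts 1/10 s, in which the tool goes at most 50 mm and 8.59 degrees, less where a joint would pass 70% of its speed; a pose out of reach is approached as far as the arm can. A call with a gripper value outside its range is refused whole. "grip" is the closure, from 0 (fully open) to 1 (shut), set as the call begins (left out, the last holds). The fingers move at their own pace and stop on an object; the grip force is fixed at half the most. Time passes only in rows, so rows that repeat a pose let the fingers close, or fill a call up. It gives the time, the measured TCP pose, the force, the opening and the grip force at its end, in the units of the state.
- manip.read_state(): the state, without advancing time (a new reading comes with each control period).
- manip.get_image(name): name is "scene" or "top" or "wrist"; returns the picture (400x640x3 uint8, red, green, blue); there is no depth.
- manip.get_calibration(name): a dict with "camera_matrix" (3x3 intrinsics, pixels), "rvec" (rotation vector, rad) and "tvec" (3), from world to camera coordinates, as OpenCV has them. Camera axes: x right, y down, z forward; pixel columns grow to the right and rows downward; lengths in m; the calibration is good to about 2 mm. A picture is of the moment at which its call begins: read the wrist's pose just before it. get_calibration takes no time and is no camera call; for the wrist camera it gives the pose at the moment of the call.
- manip.finish_job(): hands the job in; it is judged then, once.
Trained networks look in the newest picture that a camera, given by its name, has taken for a name from the list of things; names that differ only in an ending like _2 or _b are one class to them, and where a whole thing is asked for, a point or a joint stands for the part that bears it (a point fixed in the world has none). Each returns a list of dicts, best first, with "score" (0 to 1); they miss things now and then, are a little off and sometimes report something else, mostly with a low value. They report only what shows in the picture. A call takes as long as a camera call.
- manip.masks_of(camera, name): "region" (400x640 bool, what is visible of it) and "xy" ([column, row] in pixels, amid what is visible of it).
- manip.landmark_of(camera, name): "xy" ([column, row] in pixels: a listed point, or the origin of a listed thing).
The state is a dict: "time_s": time; "joint_positions": joint angles; "joint_velocities": joint speeds; "joint_efforts": joint torques, N m; "ee_pos": TCP position; "orientation": TCP orientation; "wrist_force": force on the tool from outside, world axes, zero at the start; "moment": the same for the moment, N m; "opening": finger opening in m; "gripper_force": force on a finger pad.
Only numpy, scipy, OpenCV 4.12 (cv2) and the standard library are available. Lean on these libraries where they do the work, as an engineer would, in place of code of your own. Each camera call takes 0.05 s, during which the arm holds its last target. There are 200 camera calls.

### The job

The garnish unit on the deli counter stands open. With the fingertips, push the red post of its white cover along the long leg of the L-shaped slot as far as the corner, then push it down the short leg to its end, so that the cover is over the pan and locked. Only push: do not pinch the post between the fingers or lift the cover, and leave everything else where it stands.

Things in the scene. Friction and masses are not known exactly. Their poses are not given: they have to be found in the camera images.
- unit: Garnish unit, a fixed stainless box 300 (x) by 420 (y) by 85 mm high. Origin: centre of its underside, z up; flat deck at z = 85 mm. In its frame the pan opening is x 0 to 130, y 30 to 140 mm. The L-shaped slot, 16 mm wide, 14 mm deep, is in the deck on the -x side: the long leg runs 130 mm along the unit's +y, then the short leg turns to its +x for 40 mm.
- slot_start (a point): Centre of the slot at the open end of the long leg, on the deck; in the unit's frame (-100, -45, 85) mm.
- slot_corner (a point): Centre of the slot at the corner of the L, on the deck; in the unit's frame (-100, 85, 85) mm.
- slot_end (a point): Centre of the slot at the end of the short leg (locked place), on the deck; in the unit's frame (-60, 85, 85) mm.
- post_top (a point): Top centre of the red push post fixed on the cover; axes as the unit's. A ribbed square bar from 12 to 70 mm above the deck: faces 24 mm wide 12 mm either side in y, ribs 11 mm wide reaching 14 mm either side in x. Under it, on its axis, a 12 mm pin runs in the slot (2 mm play each side); the slot's walls and ends stop it.
- cover_mid (a point): Top centre of the white cover, 146 (x) by 126 (y) mm, 8 to 10 mm above the deck, 125 mm in +x from the post's axis and joined to the post by a 32 mm wide arm (top 12 mm above the deck). Weighs about 0.4 kg, glides on the deck with 2 to 4 N either way, stays where it is left, cannot turn or tilt.
- cover_along (a joint): Slide of cover and post along the unit's +y, m: 0 at the open end of the slot's long leg, 0.130 at the corner (0.132 hard against the end wall).
- cover_across (a joint): Slide of cover and post along the unit's +x, m: 0 in the long leg, 0.040 at the end of the short leg (0.042 hard against the end wall). The slot lets it move only at the corner.
- cover_lift (a joint): Height of the cover above its resting place on the deck, m: 0 = resting.
- ramekin: Loose white ramekin on the unit's deck, rim 60 mm across, 36 mm high; origin at the centre of its underside.
- shaker: Loose glass shaker with steel cap on the unit's deck, 32 mm across, 52 mm high; origin at the centre of its underside.
- sauce: Loose red sauce bottle on the counter, 54 mm across, 150 mm high; origin at the centre of its underside.
- tub_a: Loose clear tub with white cap on the counter, 80 mm across, 70 mm high; origin at the centre of its underside.
- tub_b: Loose clear tub with green cap on the counter, 80 mm across, 70 mm high; origin at the centre of its underside.
- cheese: Loose small yellow cheese wheel on the counter, 110 mm across, 45 mm high; origin at the centre of its underside.

How it is judged:
On the way, in this order (a step that is already met when the one before it is completed fails the run):
1. the post is pushed along the long leg to the corner (value of joint cover_along above 0.122 m and value of joint cover_across below 0.012 m), for 0.1 s.
2. the post is pushed to the end of the short leg (value of joint cover_along above 0.122 m and value of joint cover_across above 0.034 m and value of joint cover_lift below 0.004 m), for 0.2 s.
At the end, for the whole second after the job is handed in: The cover has gone at least 122 of 130 mm along and 34 of 40 mm across, rests on the deck (less than 4 mm up) and is at rest; every loose bystander is within 20 mm of where it started (all of step 2 and velocity of joint cover_along between -0.01 and 0.01 m/s and velocity of joint cover_across between -0.01 and 0.01 m/s and distance of each of ramekin, shaker, sauce, tub_a, tub_b, cheese from where it was at the start of the episode below 0.02 m); the robot touches nothing.
It fails at once if the cover is lifted more than 6 mm (value of joint cover_lift above 0.006 m).
It fails at once if the post is pinched between the fingers (pressed on opposite faces at once) ((contact force between the fingers and cover_along_c0 above 0.4 N and contact force between the fingers and cover_along_c1 above 0.4 N) or (contact force between the fingers and cover_along_c2 above 0.4 N and contact force between the fingers and cover_along_c3 above 0.4 N)).
It fails at once if a loose bystander is moved more than 20 mm (distance of any of ramekin, shaker, sauce, tub_a, tub_b, cheese from where it was at the start of the episode above 0.02 m).
It also fails if it takes over 40 s, if anything falls off the work surface, if the arm or the gripper's body presses on something with over 40 N, if the wrist force passes 120 N, or if a joint passes its speed limit or range.

## Working session

There is one attempt and no reset: what is moved stays moved. The work goes in short steps, Python scripts to look and compute and a tool call to move; the robot and the scene stay as the last step left them, time stands still between calls to the robot, and variables do not carry over. Pictures are saved under pics/ and viewed, at most 10 in all, crops included, and the job is handed in when it is done.

Besides the shell and the picture viewer there is one more tool, called after ">>>" as a command line: name --pt "numbers of a row" for each row, then --argument value for the rest. apply_moves: Moves the arm, as the interface text tells. Its arguments: {"type":"object","properties":{"series":{"type":"array"},"grip":{"type":"number"}},"required":["series"]}

```bash
ls; mkdir -p pics; cat > h.py <<'E'
import numpy as np,cv2
from bench import manip
def cal(c):
    k=manip.get_calibration(c);return np.array(k["camera_matrix"],float),cv2.Rodrigues(np.array(k["rvec"],float))[0],np.array(k["tvec"],float).ravel()
def onz(c,uv,z):
    K,R,t=cal(c);d=R.T@np.linalg.solve(K,[uv[0],uv[1],1]);o=-R.T@t
    return o+d*(z-o[2])/d[2]
def proj(c,P):
    K,R,t=cal(c);return cv2.projectPoints(np.array(P,float).reshape(-1,3),cv2.Rodrigues(R)[0],t,K,None)[0].reshape(-1,2)
E
python3 - <<'E'
from h import *
s=manip.read_state();print(s)
for c in ("top","scene"):
    im=manip.get_image(c);cv2.imwrite(f"pics/{c}0.png",im[:,:,::-1])
    for n,z in (("unit",0),("slot_start",.085),("slot_corner",.085),("slot_end",.085),("post_top",.155),("cover_mid",.095),("ramekin",.085),("shaker",.085),("sauce",0)):
        for r in manip.landmark_of(c,n)[:2]: print(c,n,round(r["score"],2),np.round(r["xy"],1),onz(c,r["xy"],z).round(4))
E
```

```text
pics
{'time_s': 0.0, 'joint_positions': array([ 1.12565713e+00,  1.81545150e-01,  1.60799685e+00, -4.31747303e-05,
        1.35379594e+00, -2.06298912e-01]), 'joint_velocities': array([ 0.00021806, -0.00255883, -0.0002662 , -0.00077375, -0.00015441,
       -0.00082848]), 'joint_efforts': array([-6.01891370e-04, -4.33892441e+01, -3.41842103e+01,  7.00448477e-02,
        3.90733208e-02, -1.45640165e-04]), 'ee_pos': array([0.1357908 , 0.55818429, 0.23781322]), 'orientation': array([-2.59267807e-04,  1.19131822e-01,  9.92878063e-01, -8.33503123e-04]), 'wrist_force': array([-1.31183448, -0.18332565, -0.15143247]), 'moment': array([ 0.04044295, -0.01918167,  0.02703447]), 'gripper_force': 0.0, 'opening': 0.08782190568785184}
top unit 0.93 [308.9 180.4] [0.644  0.0264 0.    ]
top slot_start 0.62 [308.2 211.2] [0.5355 0.0268 0.085 ]
top slot_corner 0.73 [269.5 188. ] [0.6037 0.138  0.085 ]
top slot_end 0.66 [278.  175.5] [0.6404 0.1139 0.085 ]
top slot_end 0.46 [308.5 178.7] [0.6303 0.0257 0.085 ]
top post_top 0.69 [483.4 200.1] [ 0.5523 -0.446   0.155 ]
top post_top 0.61 [298.3 201.4] [0.55
[... 221 characters left out ...]
06 0.4422 0.    ]
scene unit 0.6 [332.4 246.1] [0.6553 0.0176 0.    ]
scene slot_start 0.7 [345.  201.6] [0.5446 0.0389 0.085 ]
scene slot_corner 0.78 [379.1 221.8] [0.6006 0.1467 0.085 ]
scene slot_end 0.61 [365.1 230.9] [0.6377 0.1094 0.085 ]
scene slot_end 0.23 [476.8 249.1] [0.6482 0.4233 0.085 ]
scene post_top 0.75 [353.1 188.7] [0.5449 0.06   0.155 ]
scene post_top 0.47 [343.3 199.9] [0.5884 0.0373 0.155 ]
scene cover_mid 0.88 [321.1 225.6] [ 0.6457 -0.0175  0.095 ]
scene ramekin 0.75 [272.8 214.7] [ 0.6246 -0.1662  0.085 ]
scene ramekin 0.49 [353.5 188.2] [0.4903 0.0583 0.085 ]
scene shaker 0.62 [367.6 288.4] [0.8113 0.1337 0.085 ]
scene sauce 0.76 [471.9 191. ] [0.3769 0.4475 0.    ]
```

View pics/top0.png

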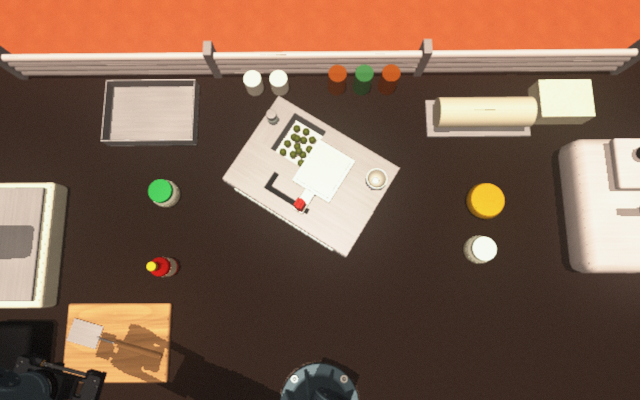

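View pics/scene0.png

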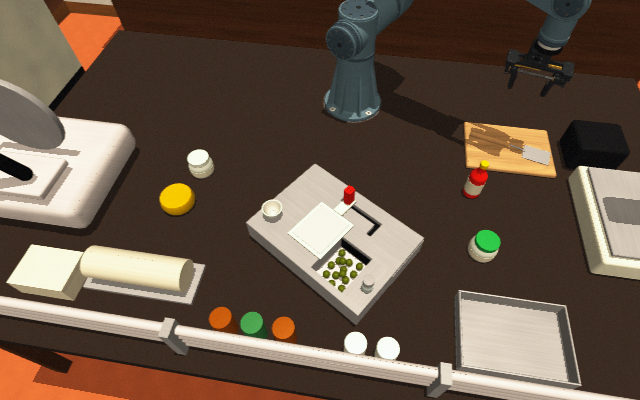

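The post stands near the slot's open end (top 300,204; scene 349,188), and the slot is to its upper left in the top view. The networks' second-camera estimates agree with this. The 0.69 `post_top` hit at (483,200) in the top view is the cheese, so I'll ignore it. Next I'll fit the unit pose.

```bash
cat >> h.py <<'E'
L={"slot_start":(-.1,-.045,.085),"slot_corner":(-.1,.085,.085),"slot_end":(-.06,.085,.085)}
def fit(obs,x0=(.645,.025,-.5,0.,0.)):
    # obs: (projection fn, name or unit-frame point, uv, weight); x = unit x,y,yaw, along, across
    from scipy.optimize import least_squares
    def loc(n,x):
        if n=="post_top": return (-.1+x[4],-.045+x[3],.155)
        if n=="cover_mid": return (.025+x[4],-.045+x[3],.095)
        return L.get(n,n) if isinstance(n,str) else n
    def res(x):
        c,s=np.cos(x[2]),np.sin(x[2]);r=[]
        for f,n,uv,w in obs:
            p=loc(n,x);r+=list(w*(f([x[0]+c*p[0]-s*p[1],x[1]+s*p[0]+c*p[1],p[2]])[0]-uv))
        return np.array(r+[x[4]/.0005])
    o=least_squares(res,x0,loss="soft_l1",f_scale=1.5);return o.x,res(o.x)
def U(x,p):
    c,s=np.cos(x[2]),np.sin(x[2]);return np.array([x[0]+c*p[0]-s*p[1],x[1]+s*p[0]+c*p[1]])
def rel(x,p,s=None):
    """tool-frame shift from the measured TCP to unit-frame point p (z above deck) and turn to put tool y along unit y"""
    from scipy.spatial.transform import Rotation as Ro
    s=s or manip.read_state();w=s["orientation"];R=Ro.from_quat(w,scalar_first=True).as_matrix()
    g=np.array([*U(x,p),.085+p[2]]);ty=np.arctan2(R[1,1],R[0,1]);d=(x[2]+np.pi/2-ty+np.pi)%(2*np.pi)-np.pi
    return (R.T@(g-s["ee_pos"])).round(4),round(-d,4)
E
python3 - <<'E'
from h import *
T=lambda P:proj("top",P); S=lambda P:proj("scene",P)
obs=[(T,"slot_start",(308.2,211.2),1),(T,"slot_corner",(269.5,188),1),(T,"slot_end",(278,175.5),.5),(T,"post_top",(298.3,202.4),1),(T,"cover_mid",(324.6,170.4),1),
(S,"slot_start",(345,201.6),.7),(S,"slot_corner",(379.1,221.8),1),(S,"slot_end",(365.1,230.9),1),(S,"post_top",(351,188.5),1),(S,"cover_mid",(321.1,225.6),1),
(T,(-.15,.21,.085),(224,179),1),(T,(.15,.21,.085),(278,97),1),(T,(.15,-.21,.085),(399,168),1)]
x,r=fit(obs);print(x.round(4),r.round(1));np.save("x.npy",x)
print(rel(x,(-.1,-.045+x[3]-.06,.12)),U(x,(-.1,-.045+x[3])))
E
```

```text
[ 6.436e-01  1.550e-02 -5.605e-01  2.280e-02 -1.000e-04] [-1.3  0.2 -0.9 -0.1 -0.9  0.4  0.7  0.9 -1.5 -0.2 -1.6 -2.  -2.2  0.7
  3.4  0.5 -1.5  0.3 -0.1  2.1 -1.1  1.   0.9 -0.3  2.   0.4 -0.2]
(array([-0.5008, -0.4541,  0.0337]), np.float64(0.3218)) [0.54707878 0.04981016]
```

>>> apply_moves --pt "-0.03 -0.032 0 0" --pt "-0.06 -0.064 0 0" --pt "-0.09 -0.096 0 0" --pt "-0.12 -0.128 0 0" --pt "-0.15 -0.16 0 0" --pt "-0.18 -0.192 0 0" --pt "-0.21 -0.224 0 0" --pt "-0.24 -0.256 0 0" --grip 1

```text
time_s: 1.8
ee_pos: [0.3092, 0.2517, 0.239]
orientation: [0.001, 0.119, 0.993, 0.0]
wrist_force: [0.7, 0.2, 0.9]
opening: 0.0262
gripper_force: 0.0
```

>>> apply_moves --pt "-0.03 -0.03 0 0.08" --pt "-0.06 -0.06 0 0.16" --pt "-0.09 -0.09 0 0.24" --pt "-0.12 -0.12 0 0.32" --pt "-0.15 -0.15 0 0.32" --pt "-0.18 -0.18 0 0.32" --pt "-0.21 -0.21 0 0.32" --pt "-0.245 -0.244 0 0.32"

```text
time_s: 2.6
ee_pos: [0.4895, -0.0432, 0.2389]
orientation: [0.0, 0.276, 0.961, 0.0]
wrist_force: [0.0, -0.1, -0.2]
opening: 0.0005
gripper_force: 0.0
```

```bash
python3 - <<'E'
from h import *
x=np.load("x.npy");s=manip.read_state()
k=cal("wrist");W=lambda P:cv2.projectPoints(np.array(P,float).reshape(-1,3),cv2.Rodrigues(k[1])[0],k[2],k[0],None)[0].reshape(-1,2)
im=manip.get_image("wrist");cv2.imwrite("pics/w1.png",im[:,:,::-1])
print(s["time_s"],s["ee_pos"],s["opening"],rel(x,(-.1,-.045+x[3]-.06,.12)))
print("cam",-k[1].T@k[2])
for n in ("slot_start","slot_corner","slot_end","post_top","cover_mid"):
    l=L.get(n) or ((-.1,-.045+x[3],.155) if n=="post_top" else (.025,-.045+x[3],.095))
    print(n,W([*U(x,l),l[2]]).round(),[(round(r["score"],2),np.round(r["xy"],1)) for r in manip.landmark_of("wrist",n)[:2]])
E
```

```text
2.6 [ 0.48951663 -0.04324884  0.2389265 ] 0.0005383503690094587 (array([0.0071, 0.0528, 0.034 ]), np.float64(-0.0015))
cam [ 4.23136757e-01 -2.29388475e-04  3.85559788e-01]
slot_start [[409. 180.]] [(0.85, array([418.7, 178.7]))]
slot_corner [[550. 181.]] [(0.87, array([559.6, 182.2]))]
slot_end [[541. 221.]] [(0.75, array([548.4, 222.4])), (0.25, array([466.1, 208.1]))]
post_top [[466. 205.]] []
cover_mid [[423. 303.]] []
```

View pics/w1.png

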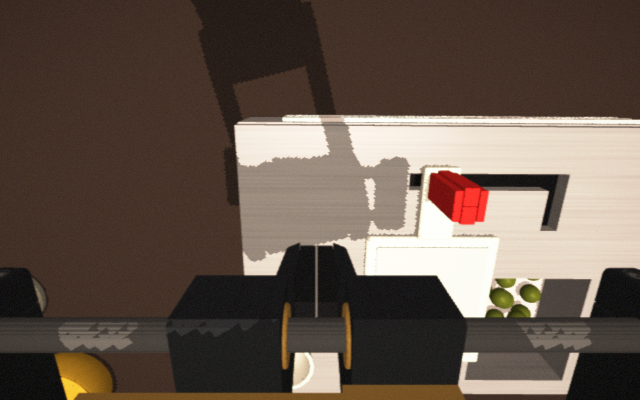

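In the wrist view the post top is at about (470,205), the slot's open end at (418,179) and the corner at (559,182). The networks agree. I'll refit with these points.

```bash
python3 - <<'E'
from h import *
T=lambda P:proj("top",P); S=lambda P:proj("scene",P); W=lambda P:proj("wrist",P)
obs=[(T,"slot_start",(308.2,211.2),.5),(T,"slot_corner",(269.5,188),.5),(T,"post_top",(298.3,202.4),.5),(T,"cover_mid",(324.6,170.4),.5),
(S,"slot_corner",(379.1,221.8),.5),(S,"slot_end",(365.1,230.9),.5),(S,"cover_mid",(321.1,225.6),.5),
(W,"slot_start",(418.7,178.7),1),(W,"slot_corner",(559.6,182.2),1),(W,"slot_end",(548.4,222.4),1),(W,"post_top",(470,205),1),(W,(-.15,-.21,.085),(237,125),1)]
x,r=fit(obs);print(x.round(4),r.round(1));np.save("x.npy",x)
print(rel(x,(-.1,-.045+x[3]-.06,.035)),rel(x,(-.1,-.045+x[3]-.0295,.035)),W([*U(x,(.025,-.045+x[3])),.095]))
E
```

```text
[ 6.471e-01  2.440e-02 -5.666e-01  1.690e-02 -1.000e-04] [-2.3 -0.5 -2.  -0.8 -0.5  0.4 -1.4 -0.1  0.4  1.2  3.2  1.1  0.6  1.2
 -0.5  2.  -0.1 -0.3  1.6  0.1 -0.3  0.4 -2.2 -1.4 -0.2]
(array([0.0006, 0.0522, 0.1185]), np.float64(0.0082)) (array([0.0004, 0.0827, 0.1185]), np.float64(0.0082)) [[425.36995242 304.2268749 ]]
```

>>> apply_moves --pt "0 0.02 0.03 0.008" --pt "0 0.04 0.07 0.008" --pt "0 0.045 0.1 0.008" --pt "0 0.045 0.1185 0.008" --pt "0 0.05 0.1185 0.008" --pt "0 0.055 0.1185 0.008" --pt "0 0.06 0.1185 0.008" --pt "0 0.06 0.1185 0.008"

```text
time_s: 3.7
ee_pos: [0.5221, 0.0096, 0.1219]
orientation: [0.002, 0.279, 0.96, 0.0]
wrist_force: [-0.5, -0.2, 0.3]
opening: 0.0004
gripper_force: 0.0
```

```bash
python3 - <<'E'
from h import *
x=np.load("x.npy");s=manip.read_state()
print(s["time_s"],s["ee_pos"],s["wrist_force"],rel(x,(-.1,.085-.0295,.035)))
im=manip.get_image("wrist");cv2.imwrite("pics/w2.png",im[:,:,::-1])
for n in ("slot_corner","slot_end","slot_start","post_top"): print(n,proj("wrist",[*U(x,L.get(n,(-.1,-.045+x[3]))),.155 if n=="post_top" else .085]).round(),[(round(r["score"],2),np.round(r["xy"],1)) for r in manip.landmark_of("wrist",n)[:1]])
E
```

```text
3.7 [0.52213909 0.00960165 0.12193982] [-0.50247789 -0.21596172  0.28207583] (array([0.0024, 0.135 , 0.0021]), np.float64(0.0007))
slot_corner [[595. 228.]] [(0.85, array([589.2, 231.5]))]
slot_end [[579. 288.]] [(0.67, array([570.6, 292.5]))]
slot_start [[374. 229.]] [(0.88, array([370.8, 232.5]))]
post_top [[448. 300.]] [(0.55, array([439.1, 309.2]))]
```

View pics/w2.png

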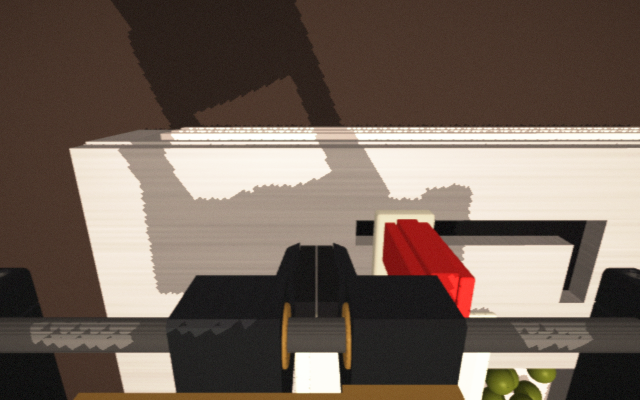

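The wrist view has the fingertip at (316,245) and the post's near face at about column 385, with a clear gap between them and the two lined up. I'll push along the tool's y.

>>> apply_moves --pt "0 0.01 0 0" --pt "0 0.02 0 0" --pt "0 0.03 0 0" --pt "0 0.04 0 0" --pt "0 0.05 0 0" --pt "0 0.06 0 0" --pt "0 0.07 0 0" --pt "0 0.08 0 0"

```text
time_s: 4.75
ee_pos: [0.5642, 0.0773, 0.1203]
orientation: [0.0, 0.28, 0.96, -0.0]
wrist_force: [-0.4, -2.0, 1.9]
opening: 0.0007
gripper_force: 1.2
```

```bash
python3 - <<'E'
from h import *
x=np.load("x.npy");s=manip.read_state()
print(s["time_s"],s["ee_pos"],s["wrist_force"],rel(x,(-.1,.085-.0295,.035)))
im=manip.get_image("wrist");cv2.imwrite("pics/w3.png",im[:,:,::-1])
for n in ("slot_corner","slot_end","slot_start","post_top"): print(n,proj("wrist",[*U(x,L.get(n,(-.1,.085))),.155 if n=="post_top" else .085]).round(),[(round(r["score"],2),np.round(r["xy"],1)) for r in manip.landmark_of("wrist",n)[:1]])
E
```

```text
4.75 [0.56424447 0.07728003 0.12026133] [-0.38820153 -2.02266427  1.91093351] (array([0.0017, 0.0553, 0.0003]), np.float64(-0.0001))
slot_corner [[456. 230.]] [(0.88, array([454.7, 234.7]))]
slot_end [[449. 290.]] [(0.87, array([445.2, 293.9]))]
slot_start [[236. 231.]] [(0.8, array([236.5, 235.2]))]
post_top [[534. 303.]] [(0.43, array([312.5, 294.7]))]
```

View pics/w3.png

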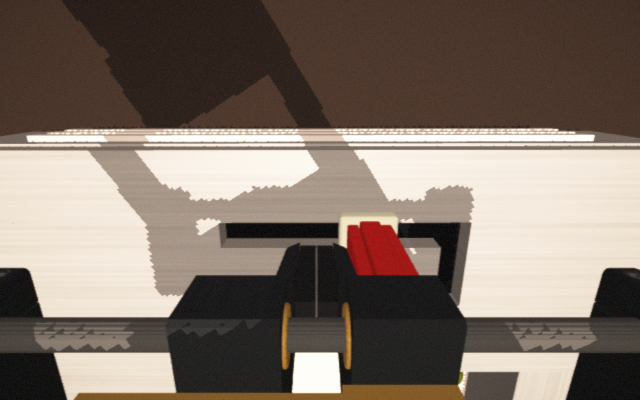

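The post is in contact and moving (2 N). It is at about column 368, and the slot corner is at 455. I'll push on and slow down near the end.

>>> apply_moves --pt "0 0.01 0 0" --pt "0 0.02 0 0" --pt "0 0.03 0 0" --pt "0 0.037 0 0" --pt "0 0.043 0 0" --pt "0 0.047 0 0" --pt "0 0.05 0 0" --pt "0 0.05 0 0"

```text
time_s: 5.8
ee_pos: [0.5912, 0.1191, 0.1205]
orientation: [0.001, 0.28, 0.96, 0.0]
wrist_force: [0.3, -0.4, -0.1]
opening: 0.0002
gripper_force: 0.0
```

>>> apply_moves --pt "0 0.001 0 0" --pt "0 0.002 0 0" --pt "0 0.003 0 0" --pt "0 0.004 0 0" --pt "0 0.005 0 0" --pt "0 0.006 0 0" --pt "0 0.006 0 0" --pt "0 0.006 0 0"

```text
time_s: 6.6
ee_pos: [0.594, 0.1236, 0.1204]
orientation: [0.0, 0.28, 0.96, -0.0]
wrist_force: [-1.3, -1.8, 1.5]
opening: 0.0004
gripper_force: 1.3
```

>>> apply_moves --pt "0 0.001 0 0" --pt "0 0.002 0 0" --pt "0 0.003 0 0" --pt "0 0.004 0 0" --pt "0 0.004 0 0" --pt "0 0.004 0 0" --pt "0 0.004 0 0" --pt "0 0.004 0 0"

```text
time_s: 7.4
ee_pos: [0.5943, 0.124, 0.1205]
orientation: [-0.002, 0.28, 0.96, -0.003]
wrist_force: [-11.6, -15.8, 11.1]
opening: 0.0003
gripper_force: 10.0
```

The force jumped to about 20 N with no more travel, so the pin is against the corner's end wall. Next I'll back off, go round to the post's −x side (tool +x) and check.

>>> apply_moves --pt "0 -0.01 0 0" --pt "0 -0.018 0 0" --pt "0.02 -0.018 0 0" --pt "0.04 -0.018 0 0" --pt "0.045 -0.01 0 0" --pt "0.045 0.01 0 0" --pt "0.045 0.025 0 0" --pt "0.045 0.025 0 0"

```text
time_s: 8.2
ee_pos: [0.5728, 0.174, 0.1204]
orientation: [0.001, 0.279, 0.96, 0.001]
wrist_force: [-0.3, -0.3, -1.0]
opening: 0.0005
gripper_force: 0.0
```

```bash
python3 - <<'E'
from h import *
x=np.load("x.npy");s=manip.read_state()
print(s["time_s"],s["ee_pos"],s["wrist_force"],rel(x,(-.123,.085,.035)))
im=manip.get_image("wrist");cv2.imwrite("pics/w4.png",im[:,:,::-1])
for n in ("slot_corner","slot_end","slot_start","post_top"): print(n,proj("wrist",[*U(x,L.get(n,(-.1,.085))),.155 if n=="post_top" else .085]).round(),[(round(r["score"],2),np.round(r["xy"],1)) for r in manip.landmark_of("wrist",n)[:1]])
E
```

```text
8.2 [0.57275331 0.17397657 0.12042404] [-0.34618427 -0.28599688 -0.98433181] (array([-0.02  , -0.0014,  0.0004]), np.float64(0.0014))
slot_corner [[313. 297.]] [(0.65, array([307.7, 300.6]))]
slot_end [[314. 349.]] []
slot_start [[106. 297.]] [(0.83, array([101.7, 300. ]))]
post_top [[315. 393.]] [(0.92, array([310., 399.]))]
```

View pics/w4.png

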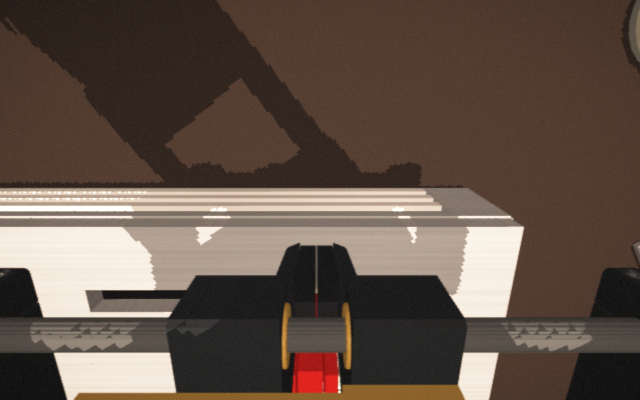

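The post is directly beyond the fingers, at columns 293–340 and centred on the tip. I'll push along tool −x, slowing at the end.

>>> apply_moves --pt "-0.01 0 0 0" --pt "-0.018 0 0 0" --pt "-0.025 0 0 0" --pt "-0.032 0 0 0" --pt "-0.039 0 0 0" --pt "-0.046 0 0 0" --pt "-0.053 0 0 0" --pt "-0.056 0 0 0"

```text
time_s: 9.25
ee_pos: [0.6192, 0.1418, 0.1201]
orientation: [0.0, 0.28, 0.96, -0.0]
wrist_force: [-2.6, -0.2, 1.9]
opening: 0.0003
gripper_force: 1.2
```

>>> apply_moves --pt "-0.001 0 0 0" --pt "-0.002 0 0 0" --pt "-0.003 0 0 0" --pt "-0.004 0 0 0" --pt "-0.005 0 0 0" --pt "-0.006 0 0 0" --pt "-0.006 0 0 0" --pt "-0.006 0 0 0"

```text
time_s: 10.05
ee_pos: [0.6238, 0.1391, 0.1201]
orientation: [0.0, 0.28, 0.96, 0.0]
wrist_force: [-1.5, -0.3, -0.3]
opening: 0.0001
gripper_force: 0.7
```

>>> apply_moves --pt "-0.001 0 0 0" --pt "-0.002 0 0 0" --pt "-0.003 0 0 0" --pt "-0.004 0 0 0" --pt "-0.004 0 0 0" --pt "-0.004 0 0 0" --pt "-0.004 0 0 0" --pt "-0.004 0 0 0"

```text
time_s: 10.85
ee_pos: [0.6266, 0.1373, 0.1201]
orientation: [-0.001, 0.28, 0.96, 0.0]
wrist_force: [-4.6, 1.0, 1.2]
opening: 0.0007
gripper_force: 2.5
```

>>> apply_moves --pt "-0.001 0 0 0" --pt "-0.002 0 0 0" --pt "-0.003 0 0 0" --pt "-0.003 0 0 0" --pt "-0.003 0 0 0" --pt "-0.003 0 0 0" --pt "-0.003 0 0 0" --pt "-0.003 0 0 0"

```text
time_s: 11.65
ee_pos: [0.6267, 0.1372, 0.1201]
orientation: [-0.003, 0.279, 0.96, 0.0]
wrist_force: [-13.8, 4.6, 7.8]
opening: 0.0007
gripper_force: 7.8
```

The pin is hard against the end wall (force rising, no travel). I'll back off along tool +x, rise, and check.

>>> apply_moves --pt "0.01 0 0 0" --pt "0.025 0 0 0" --pt "0.04 0 0 0" --pt "0.05 0 -0.01 0" --pt "0.05 0 -0.05 0" --pt "0.05 0 -0.09 0" --pt "0.06 0 -0.13 0" --pt "0.07 0 -0.13 0"

```text
time_s: 12.45
ee_pos: [0.5736, 0.1737, 0.2583]
orientation: [0.006, 0.28, 0.96, 0.002]
wrist_force: [0.2, 0.7, -0.3]
opening: 0.0005
gripper_force: 0.0
```

>>> apply_moves --pt "0.04 0 0 0" --pt "0.08 0 0 0" --pt "0.12 0 0 0" --pt "0.15 0 0 0" --pt "0.15 0 0 0" --pt "0.15 0 0 0" --pt "0.15 0 0 0" --pt "0.15 0 0 0"

```text
time_s: 13.25
ee_pos: [0.4448, 0.2529, 0.2502]
orientation: [0.0, 0.28, 0.96, -0.0]
wrist_force: [-0.7, 0.0, 0.3]
opening: -0.0001
gripper_force: 0.0
```

```bash
python3 - <<'E'
from h import *
x=np.load("x.npy");s=manip.read_state();print(s["time_s"],s["ee_pos"],s["wrist_force"])
for c in ("top","scene"):
    im=manip.get_image(c);cv2.imwrite(f"pics/{c}5.png",im[:,:,::-1])
    print(c,"locked expect",proj(c,[[*U(x,(-.06,.085)),.155],[*U(x,(.065,.085)),.095]]).round(1).tolist())
    for n in ("post_top","cover_mid","ramekin","shaker"):
        print(n,[(round(r["score"],2),np.round(r["xy"],1)) for r in manip.landmark_of(c,n)[:2]])
t,s=cv2.imread("pics/top5.png"),cv2.imread("pics/scene5.png")
cv2.imwrite("pics/both5.png",np.hstack([cv2.resize(t[80:270,210:410],None,fx=2,fy=2),cv2.resize(s[140:330,235:435],None,fx=2,fy=2)]))
E
```

```text
13.25 [0.44480916 0.25292822 0.25016266] [-0.72036387  0.01959098  0.32421781]
top locked expect [[270.4, 169.2], [296.1, 138.7]]
post_top [(0.92, array([274. , 167.9])), (0.59, array([170.1, 270.3]))]
cover_mid [(0.66, array([298.5, 136.6]))]
ramekin [(0.68, array([482.8, 201.8])), (0.65, array([373.3, 177.3]))]
shaker [(0.66, array([272.7, 115.6]))]
scene locked expect [[373.8, 220.0], [343.6, 261.1]]
post_top [(0.55, array([372.7, 221.3]))]
cover_mid [(0.97, array([342.6, 259.5]))]
ramekin [(0.58, array([333.5, 241.1])), (0.52, array([271.7, 216.7]))]
shaker [(0.6, array([368.2, 284.5]))]
```

View pics/both5.png

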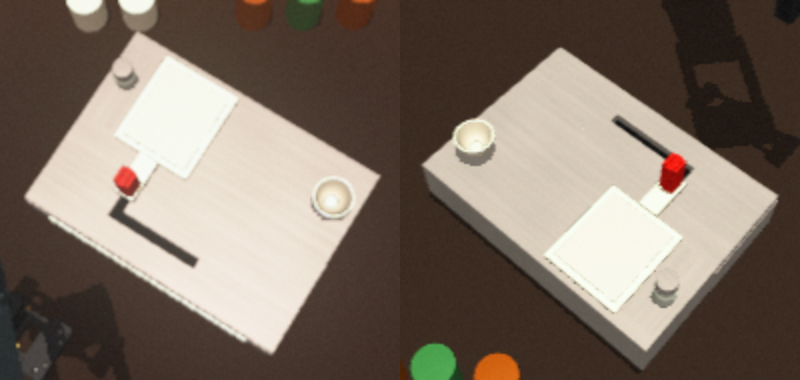

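The cover hides the pan and the post is at the end of the short leg: top view (274,168), scene (373,221), within 4 px of the expected positions. The ramekin and shaker look undisturbed, and the arm is clear.

```bash
python3 -c "
from bench import manip;print(manip.finish_job())"
```

```text
the job is handed in; nothing more can be done
None
```

I pushed the cover along the slot to the corner and down the short leg to its end wall, so it is over the pan and locked; the arm is clear, the ramekin and shaker look unmoved, and the job was handed in at about 13 s (no verdict was returned).

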